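Nest the empty bead tubs on the stacking stand

ROBOT

A 6-joint arm with a two-finger parallel gripper is mounted at the origin on the work surface. World frame = base frame: x ahead of the robot, y to its left, z up, the work surface at z = 0. Lengths are in m, angles in rad, forces in N, time in s.
With the tool pointing down it reaches from about 0.35 to 0.775 m from the base axis. Payload 7.3 kg.
Tool frame: the origin (TCP) lies at the very end of the fingers, on their centre line; the grasp point (between the pads) lies 19 mm behind it; z points along the fingers, y is the line along which they close (so a half turn about z gives the same grasp; the last joint's range is limited). The gripper opens to 92 mm and grips with 3 to 60 N. Pads are 19 mm wide; open, the fingers measure 130 mm over their backs; the gripper's body (75 mm by 190 mm) begins 47 mm behind the grasp point.
Start: joints at [1.047, 0.342, 1.524, -0, 1.275, -0.146], TCP at [0.194, 0.488, 0.227] pointing down, gripper open.
Joint ranges: [-2.53, 2.53], [-0.77, 2.02], [0.04, 2.7], [-1, 4.14], [0.28, 2.66], [-3.11, 3.11]. Speed limits (rad/s): [2.57, 2.57, 3.14, 3.14, 3.14, 3.14].

INTERFACE

Orientations are given as [roll, pitch, yaw] about the fixed x, y, z axes, in that order (R = Rz(yaw) Ry(pitch) Rx(roll)).
In Python, from cell import telemetry, eyes, job gives the robot as it stands.
- The arm moves only by the tool apply_moves, never from a script. Its arguments are lists of equal length, an entry for each row: "delta_pos": the shift along the world's x, y, z each as a share of 0.4 m, from -1 to 1, a list of three; "dr": the turn, a rotation vector about the world's x, y, z each as a share of 0.5 rad, from -1 to 1, a list of three; "jaw": the opening, from 0 (shut) to 1 (fully open). A call has 1 to 8 rows; each row is the pose to reach, as a shift and turn from the pose commanded when the call began; what a row does not reach only later rows make up. A row lasts 1/12 s, in which the tool goes at most 41.7 mm and 7.16 degrees, less where a joint would pass 70% of its speed; a pose out of reach is approached as far as the arm can. A call with a number of a shift or a turn outside -1 to 1 is refused whole. A call with a gripper value outside its range is refused whole. The fingers move at their own pace and stop on an object; "force" is the grip in N (left out, the last holds). Time passes only in rows, so rows that repeat a pose let the fingers close. It gives the time, the measured TCP pose, the force, the opening and the grip force at its end, in the units of the state.
- telemetry.observe(): the state, without advancing time (a new reading comes with each control period).
- eyes.read_camera(name): name is "side" or "top"; returns the picture (480x640x3 uint8, red, green, blue); there is no depth.
- eyes.camera_model(name): a dict with "vertical_fov" (degrees; the focal length in pixels is half the picture's height over the tangent of half this angle, whatever the lens; pixels are square), "cx", "cy" (the principal point, pixels), "rvec" (rotation vector, rad) and "tvec" (3), from world to camera coordinates, as OpenCV has them. Camera axes: x right, y down, z forward; pixel columns grow to the right and rows downward; lengths in m; the calibration is good to about 2 mm. A picture is of the moment at which its call begins. camera_model takes no time and is no camera call.
- job.hand_in(): hands the job in; it is judged then, once.
The state is a dict: "time": time; "qpos": joint angles; "qvel": joint speeds; "joint_efforts": joint torques, N m; "tool_pos": TCP position; "tool_rot": TCP orientation; "contact_force": force on the tool from outside, world axes, zero at the start; "torque": the same for the moment, N m; "opening": finger opening in m; "grip_force": force on a finger pad.
Only numpy, scipy, OpenCV 4.12 (cv2) and the standard library are available. Lean on these libraries where they do the work, as an engineer would, in place of code of your own. Each camera call takes 0.05 s, during which the arm holds its last target. There are 200 camera calls.

TASK

Stack the three empty white bead tubs, upright and nested fully home one inside the other, on the steel stand, with the tub already standing there at the bottom. One tub is upside down: turn it over by laying it on its side on the counter, letting go of it there and taking it again the other way. Leave the other things on the counter where they are.

Things in the scene. Friction and masses are not known exactly. Their poses are not given: they have to be found in the camera images.
- tub_base: White plastic square tub, open, 110 mm tall, loose in the stand's pocket (3 mm play); the stack's bottom. Origin: centre of the foot's underside; z runs from foot to mouth; x, y square to its four like sides. Foot 44 mm square outside; walls (3 mm) flare evenly to 61 mm at 70 mm up; there a flat shoulder steps out to a straight collar, 70 mm square outside, 64 inside, up to the rim.
- base_rim (a point): Centre of the base tub's mouth, 110 mm above its foot; axes as the tub's. Nested home, an upper tub (same turn or any quarter turn) rests its shoulder on this rim, its foot 40 mm above the lower foot, its whole 40 mm collar showing, 1.5 to 2 mm play; the next is 80 mm up. The taper guides it home when let down from up to about 5 mm off centre.
- tub_over: Tub of the same shape, frame and 90 g mass (times 0.7 to 1.4) as tub_base, at first upside down: mouth on the counter, origin (foot) 110 mm up, z axis pointing down. On its side it rests on the edges of foot and shoulder and does not roll, its z axis about 10.5 degrees above level.
- over_collar (a point): Centre of the collar of tub_over, on its axis 90 mm from the foot towards the mouth; axes as the tub's. About 38 mm above the counter when the tub lies on its side, 20 mm when upside down.
- tub_up: Tub of the same shape, frame and 90 g mass (times 0.7 to 1.4) as tub_base, at first standing upright on the counter.
- stand: Low fixed steel stand for the stack: a plate 110 x 110 x 6 mm with four rails 10 mm high (16 mm above the counter) around a 50 mm square pocket. Origin: centre of its underside, on the counter; x and y along the plate's edges, as the base tub is turned.
- jar_a: Bystander: closed jar of beads, 72 mm across, 108 mm tall; origin under its centre.
- jar_b: Bystander: closed jar of beads, 72 mm across, 108 mm tall; origin under its centre.
- scoop: Bystander: aluminium bead scoop lying along its x axis, from 72 mm behind (handle) to 78 mm before its origin, 34 mm wide, 22 mm high; origin at counter height.
- brush: Bystander: counter brush lying along its x axis, 170 mm long, under 30 mm high; origin near its middle.
- lid: Bystander: white square tub lid lying flat, 74 x 74 x 7 mm; origin under its centre.
- tape: Bystander: roll of tape lying flat, 72 mm across, 22 mm high; origin under its centre.
- sorting_tray: Bystander: white tray of beads, 120 x 160 x 40 mm; origin under its centre.
Mind the look-alikes: they are no part of the job. Leave any green look-alike of the tub_up alone. Leave any green look-alike of the tub_base alone.

How it is judged:
On the way:
1. the upside-down tub lies on its side on the counter, let go and clear of the other tubs (angle between tub_over's own z axis and vertical between 1.1 and 1.75 rad and height (world z) of tub_over below 0.045 m and contact force between tub_over and the fingers below 0.1 N and contact force between tub_over and tub_base below 0.05 N and contact force between tub_over and tub_up below 0.05 N and linear speed of tub_over below 0.03 m/s), for 0.2 s.
At the end, for the whole second after the job is handed in: The other two tubs are nested in the base tub in either order: feet 40 and 80 mm (within 4) above its foot, within 6 mm of its axis, upright within 0.08 rad, at rest; the base tub stands in the stand's pocket, within 12 mm of its centre and 3 mm of its height, upright within 0.06 rad (horizontal distance between each of tub_over, tub_up and tub_base below 0.006 m and angle between each of tub_over, tub_up's own z axis and vertical below 0.08 rad and linear speed of each of tub_over, tub_up below 0.02 m/s and ((z of tub_over in the frame of tub_base between 0.036 and 0.044 m and z of tub_up in the frame of tub_base between 0.076 and 0.084 m) or (z of tub_over in the frame of tub_base between 0.076 and 0.084 m and z of tub_up in the frame of tub_base between 0.036 and 0.044 m)) and horizontal distance between tub_base and stand below 0.012 m and z of tub_base in the frame of stand between 0.003 and 0.009 m and angle between tub_base's own z axis and vertical below 0.06 rad); the robot touches nothing.
It fails at once if a bystander is moved more than 40 mm (distance of any of jar_a, jar_b, scoop, brush, lid, tape, sorting_tray from where it was at the start of the episode above 0.04 m).
It also fails if it takes over 72 s, if anything falls off the work surface, if the arm or the gripper's body presses on something with over 40 N, if the wrist force passes 120 N, or if a joint passes its speed limit or range.

## Working session

There is one attempt and no reset: what is moved stays moved. The work goes in short steps, Python scripts to look and compute and a tool call to move; the robot and the scene stay as the last step left them, time stands still between calls to the robot, and variables do not carry over. Pictures are saved under pics/ and viewed, at most 10 in all, crops included, and the job is handed in when it is done.

Besides the shell and the picture viewer there is one more tool, called after "Request:" as name(argument=value, ...) on one line, values as JSON. apply_moves: Moves the arm, as the interface text tells. Its arguments: {"type":"object","properties":{"delta_pos":{"type":"array"},"dr":{"type":"array"},"jaw":{"type":"array"},"force":{"type":"number"}},"required":["delta_pos","dr","jaw"]}

```bash
ls; mkdir -p pics; cat > h.py <<'E'
import numpy as np, cv2
from cell import telemetry, eyes, job
def cam(n):
    m=eyes.camera_model(n); R=cv2.Rodrigues(np.array(m["rvec"],float))[0]; t=np.array(m["tvec"],float)
    f=240/np.tan(np.radians(m["vertical_fov"])/2); return R,t,f,m["cx"],m["cy"],m
def ray(n,u,v):
    R,t,f,cx,cy,_=cam(n); return -R.T@t, R.T@np.array([(u-cx)/f,(v-cy)/f,1])
def plane(n,u,v,z):
    c,d=ray(n,u,v); return c+d*(z-c[2])/d[2]
def proj(n,p):
    R,t,f,cx,cy,_=cam(n); q=R@np.array(p)+t; return np.array([cx+f*q[0]/q[2],cy+f*q[1]/q[2]])
def tri(a,b):
    (c1,d1),(c2,d2)=ray("top",*a),ray("side",*b)
    s=np.linalg.lstsq(np.c_[d1,-d2],c2-c1,rcond=None)[0]
    p,q=c1+s[0]*d1,c2+s[1]*d2; return (p+q)/2,np.linalg.norm(p-q)
def snap(n,name):
    im=eyes.read_camera(n); cv2.imwrite(f"pics/{name}.png",im[:,:,::-1]); return im
E
python3 - <<'E'
from h import *
for n in("top","side"):
    snap(n,n+"0"); print(n,cam(n)[5],-cam(n)[0].T@cam(n)[1])
print(telemetry.observe())
E
```

```text
pics
top {'vertical_fov': 55.56663775233696, 'cx': 324.56932584225854, 'cy': 237.89912964431687, 'rvec': array([ 2.18680969, -2.13451468,  0.12935513]), 'tvec': array([0.07188188, 0.6017009 , 1.11336794])} [0.46394944 0.08602785 1.17649873]
side {'vertical_fov': 51.18045928352976, 'cx': 314.3900905286628, 'cy': 245.91389672981845, 'rvec': array([ 2.23578292, -0.46369475,  0.24040262]), 'tvec': array([-0.51295901,  0.26695389,  1.09865228])} [ 0.18283897 -0.81104018  0.92206935]
{'time': 0.1, 'qpos': array([ 1.04699282e+00,  3.42684506e-01,  1.52489045e+00, -7.53690311e-06,
        1.27536484e+00, -1.46003858e-01]), 'qvel': array([ 0.00019004, -0.00252567, -0.00191793,  0.00194821, -0.00063466,
       -0.00219882]), 'joint_efforts': array([ 1.07521526e-03, -4.32006168e+01, -2.44695586e+01,  7.18004582e-02,
        5.25664003e-02, -5.90633795e-05]), 'tool_pos': array([0.19347243, 0.48768695, 0.22610895]), 'tool_rot': array([-3.14025879e+00, -1.88859548e-04,  2.76379508e+00]), 'contact_force': array([ 0.08014088,  0.50521479, -0.36577228]), 'torque': array([ 0.02939893, -0.04131501, -0.04525324]), 'grip_force': 0.0, 'opening': 0.09185340720456683}
```

View pics/top0.png

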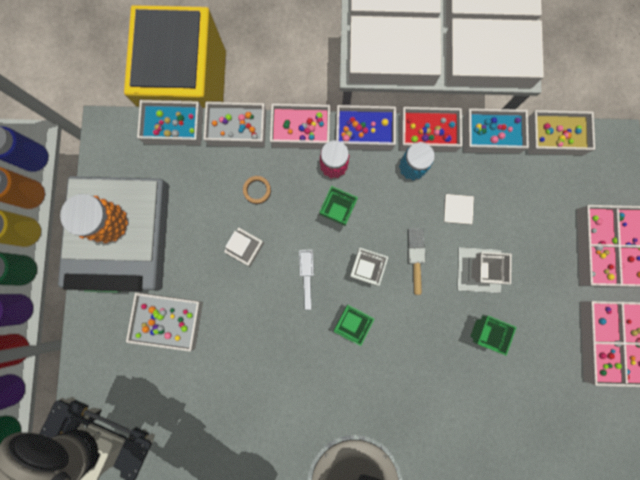

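View pics/side0.png

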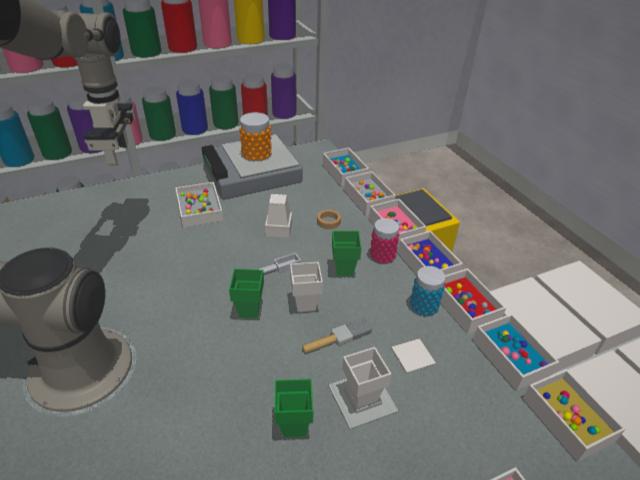

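The top view shows the upside-down tub near (243,246), the upright tub at (369,266), and the base on its stand at (494,267). In the side view they are at (278,215), (306,286) and (366,377). The green tubs are look-alikes.

```bash
cat > m.py <<'E'
from h import *
R={"top":[(243,246),(369,266),(492,268)],"side":[(278,214),(306,286),(366,377)]}
rows=[]
for n in R:
    im=cv2.imread(f"pics/{n}0.png"); row=[]
    for (u,v) in R[n]:
        c=im[v-33:v+33,u-33:u+33]; big=cv2.resize(c,(264,264),interpolation=cv2.INTER_CUBIC)
        for k in range(0,66,10): cv2.putText(big,str(u-33+k),(k*4,8),0,.3,(0,0,255)); cv2.putText(big,str(v-33+k),(0,k*4+4),0,.3,(255,0,0))
        for k in range(0,66,10): cv2.line(big,(k*4,10),(k*4,16),(0,0,255)); cv2.line(big,(18,k*4),(24,k*4),(255,0,0))
        row.append(big)
    rows.append(np.hstack(row))
cv2.imwrite("pics/comp.png",np.vstack(rows))
E
python3 m.py
```

```text
(no output)
```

View pics/comp.png

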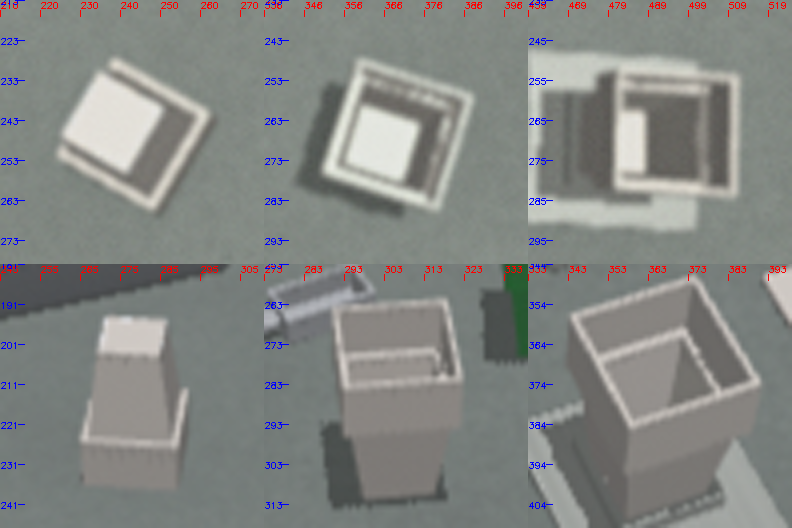

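The zoomed crops show the rim corners of the upright and base tubs, and the foot corners of the upside-down one. I'll triangulate those.

```bash
python3 - <<'E'
from h import *
T={"up":[(360,247.5),(388.5,257),(379.25,285.75),(351.25,276.5)],"base":[(480.5,253),(512.25,253.5),(511.75,284.25),(480.5,283)],"over":[(235,230),(250.75,239.5),(241,256.25),(225.5,246.75)]}
S={"up":[(290.25,264),(318.5,261.75),(322.75,282),(293,284.25)],"base":[(343,357.25),(374.5,347.75),(391,373.75),(358.75,385.25)],"over":[(271.25,194.25),(286.5,195),(286,204.25),(269.25,203.25)]}
for k in T:
    t=np.array(T[k])-.375; s=np.array(S[k])-.375
    best=min(range(4),key=lambda r:sum(tri(t[i],s[(i+r)%4])[1] for i in range(4)))
    res=[tri(t[i],s[(i+best)%4]) for i in range(4)]
    P=np.array([r[0] for r in res]); c=P.mean(0)
    z=c[2]; Q=np.array([plane("top",*q,0.11 if k!="base" else .116) for q in t])[:,:2]
    e=np.roll(Q,-1,0)-Q; a=np.degrees(np.arctan2(e[:,1],e[:,0]))
    a=(np.degrees(np.angle(np.exp(4j*np.radians(a)).mean()))/4)
    print(k,c.round(4),"gap",[round(r[1]*1000,1) for r in res],"z",P[:,2].round(3),"| topplane",Q.mean(0).round(4),"side",np.linalg.norm(e,axis=1).round(4),"angle",a.round(1))
    Qs=np.array([plane("side",*q,0.11 if k!="base" else .116) for q in s])[:,:2]; print("  sideplane",Qs.mean(0).round(4))
for n,u,v in[("lid",459,209),("tape",257,190),("jar",334,160),("scoop",306,264),("scoopend",308,308),("brushtop",416,230),("brushbot",418,293),("green1",338,206),("green2",353,324),("green3",495,335),("tray",163,322),("scale r",165,230)]: print(n,plane("top",u,v,.05 if "green" in n else .01).round(3))
E
```

```text
up [ 0.5271 -0.0201  0.1117] gap [np.float64(0.4), np.float64(0.8), np.float64(2.5), np.float64(2.1)] z [0.112 0.112 0.111 0.112] | topplane [ 0.5267 -0.0201] side [0.0704 0.0708 0.0685 0.0712] angle -16.8
  sideplane [ 0.5285 -0.0187]
base [ 0.5298 -0.3137  0.1174] gap [np.float64(2.6), np.float64(1.6), np.float64(1.2), np.float64(2.5)] z [0.114 0.12  0.119 0.117] | topplane [ 0.5294 -0.3141] side [0.0742 0.0717 0.0725 0.0699] angle -0.9
  sideplane [ 0.531 -0.313]
over [0.5748 0.2904 0.11  ] gap [np.float64(1.6), np.float64(3.1), np.float64(1.5), np.float64(0.2)] z [0.111 0.109 0.109 0.111] | topplane [0.5745 0.2906] side [0.0439 0.0453 0.0432 0.0451] angle -28.5
  sideplane [0.5752 0.2903]
lid [ 0.687 -0.261  0.01 ]
tape [0.724 0.266 0.01 ]
jar [0.81  0.067 0.01 ]
scoop [0.534 0.132 0.01 ]
scoopend [0.423 0.124 0.01 ]
brushtop [ 0.629 -0.149  0.01 ]
brushbot [ 0.468 -0.155  0.01 ]
green1 [0.68  0.055 0.05 ]
green2 [0.389 0.012 0.05 ]
green3 [ 0.371 -0.334  0.05 ]
tray [0.379 0.489 0.01 ]
scale r [0.613 0.499 0.01 ]
```

Request:
apply_moves(delta_pos=[[0.95, -0.495, 0], [0.95, -0.495, 0], [0.95, -0.495, 0], [0.95, -0.495, 0], [0.95, -0.495, 0], [0.95, -0.495, 0], [0.95, -0.495, 0], [0.95, -0.495, 0]], dr=[[0, 0, -0.24], [0, 0, -0.24], [0, 0, -0.24], [0, 0, -0.24], [0, 0, -0.24], [0, 0, -0.24], [0, 0, -0.24], [0, 0, -0.24]], jaw=[1, 1, 1, 1, 1, 1, 1, 1])

```text
time: 0.77
tool_pos: [0.4907, 0.3326, 0.2264]
tool_rot: [-3.141, -0.001, 2.644]
contact_force: [-0.6, 1.1, -0.5]
opening: 0.0917
grip_force: 0.0
```

```bash
cat > st.py <<'E'
from h import *
import json
from scipy.spatial.transform import Rotation as Ro
s=telemetry.observe(); R=Ro.from_euler("xyz",s["tool_rot"]).as_matrix()
open("log.jsonl","a").write(json.dumps([list(map(float,s[k])) for k in("qpos","tool_pos","tool_rot")])+"\n")
print("t",round(s["time"],2),"p",s["tool_pos"].round(4),"y-ang",np.degrees(np.arctan2(R[1,1],R[0,1])).round(1),"z",R[:,2].round(3),"y",R[:,1].round(3),"q",s["qpos"].round(2),"F",s["contact_force"].round(1),"open",round(s["opening"],4),"grip",round(s["grip_force"],1))
E
python3 st.py
```

```text
t 0.77 p [0.4907 0.3326 0.2264] y-ang 61.5 z [-0.001 -0.    -1.   ] y [ 0.478  0.879 -0.   ] q [ 0.47  0.47  1.33  0.    1.35 -0.61] F [-0.6  1.1 -0.5] open 0.0917 grip 0.0
```

Request:
apply_moves(delta_pos=[[0.21, -0.105, -0.1], [0.21, -0.105, -0.1], [0.21, -0.105, -0.1], [0.21, -0.105, -0.14], [0.21, -0.105, -0.22], [0.21, -0.105, -0.3], [0.21, -0.105, -0.43], [0.21, -0.105, -0.43]], dr=[[0, 0, 0], [0, 0, 0], [0, 0, 0], [0, 0, 0], [0, 0, 0], [0, 0, 0], [0, 0, 0], [0, 0, 0]], jaw=[1, 1, 1, 1, 1, 1, 1, 1])

```text
time: 1.43
tool_pos: [0.5691, 0.2908, 0.0482]
tool_rot: [-3.133, -0.007, 2.644]
contact_force: [-1.2, -1.0, -0.7]
opening: 0.0918
grip_force: 0.0
```

Request:
apply_moves(delta_pos=[[0, 0, 0], [0, 0, 0], [0, 0, 0], [0, 0, 0], [0, 0, 0], [0, 0, 0], [0, 0, 0], [0, 0, 0]], dr=[[0, 0, 0], [0, 0, 0], [0, 0, 0], [0, 0, 0], [0, 0, 0], [0, 0, 0], [0, 0, 0], [0, 0, 0]], jaw=[0.4, 0.4, 0.4, 0.4, 0.4, 0.4, 0.4, 0.4], force=15)

```text
time: 2.1
tool_pos: [0.574, 0.2924, 0.0564]
tool_rot: [3.139, 0.002, 2.644]
contact_force: [0.1, 0.7, 6.6]
opening: 0.0562
grip_force: 15.3
```

```bash
python3 st.py
```

```text
t 2.1 p [0.574  0.2924 0.0564] y-ang 61.5 z [ 0.003  0.001 -1.   ] y [0.477 0.879 0.002] q [ 0.35  0.72  1.38  0.    1.05 -0.72] F [0.1 0.7 6.6] open 0.0562 grip 15.3
```

Request:
apply_moves(delta_pos=[[0, 0, 0.03], [0, 0, 0.06], [0, 0, 0.12], [0, 0, 0.2], [0, 0, 0.28], [0, 0, 0.36], [0, 0, 0.4], [0, 0, 0.4]], dr=[[0, 0, 0], [0, 0, 0], [0, 0, 0], [0, 0, 0], [0, 0, 0], [0, 0, 0], [0, 0, 0], [0, 0, 0]], jaw=[0.4, 0.4, 0.4, 0.4, 0.4, 0.4, 0.4, 0.4], force=25)

```text
time: 2.77
tool_pos: [0.5751, 0.2927, 0.221]
tool_rot: [3.134, 0.006, 2.644]
contact_force: [0.3, -1.5, -1.1]
opening: 0.0555
grip_force: 24.8
```

```bash
python3 st.py; python3 -c "
from h import *
im=snap('side','s1')[130:330,180:420]; im2=snap('top','t1')[160:320,150:350]
a=cv2.resize(im,(480,400));b=cv2.resize(im2,(320,256));c=np.zeros((400,800,3),np.uint8);c[:,:480]=a;c[:256,480:]=b
cv2.imwrite('pics/v4.png',c[:,:,::-1])"
```

```text
t 2.77 p [0.5751 0.2927 0.221 ] y-ang 61.5 z [ 0.009  0.003 -1.   ] y [0.477 0.879 0.007] q [ 0.35  0.57  1.18  0.    1.39 -0.72] F [ 0.3 -1.5 -1.1] open 0.0555 grip 24.8
```

View pics/v4.png

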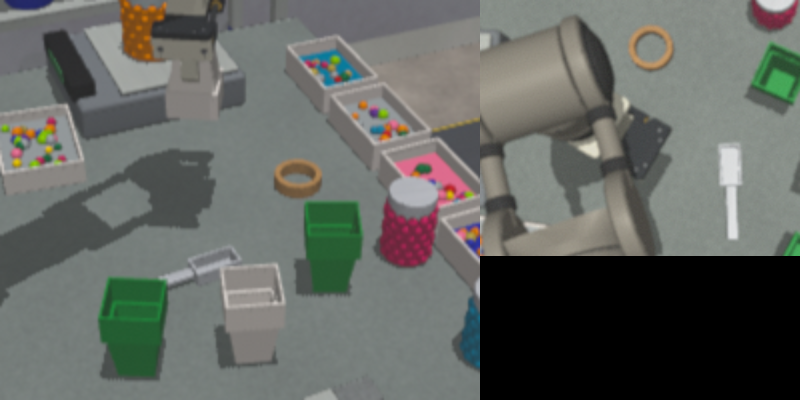

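The tub is in the gripper, held clear of the counter and still upside down. Next I turn it and carry it to the free area near (0.42, 0.24).

Request:
apply_moves(delta_pos=[[-0.39, -0.13, 0.1], [-0.39, -0.13, 0.1], [-0.39, -0.13, 0.1], [-0.39, -0.13, 0.1], [-0.39, -0.13, 0.1], [-0.39, -0.13, 0.1]], dr=[[0, 0, 1], [0, 0, 1], [0, 0, 1], [0, 0, 1], [0, 0, 1], [0, 0, 1]], jaw=[0.4, 0.4, 0.4, 0.4, 0.4, 0.4])

```text
time: 3.37
tool_pos: [0.4152, 0.2394, 0.2544]
tool_rot: [-3.141, -0.001, -3.14]
contact_force: [-0.1, -0.0, -2.0]
opening: 0.0559
grip_force: 24.8
```

Request:
apply_moves(delta_pos=[[0, 0, 0], [0, 0, 0], [0, 0, 0], [0, 0, 0], [0, 0, 0], [0, 0, 0]], dr=[[0, 0, 1], [0, 0, 1], [0, 0, 1], [0, 0, 1], [0, 0, 1], [0, 0, 1]], jaw=[0.4, 0.4, 0.4, 0.4, 0.4, 0.4])

```text
time: 3.87
tool_pos: [0.4178, 0.24, 0.2535]
tool_rot: [3.141, -0.002, -2.644]
contact_force: [0.1, -0.4, -1.4]
opening: 0.0559
grip_force: 24.8
```

```bash
python3 st.py
```

```text
t 3.87 p [0.4178 0.24   0.2535] y-ang 118.5 z [-0.002 -0.001 -1.   ] y [-0.477  0.879  0.   ] q [ 0.36  0.24  1.59  0.    1.31 -1.71] F [ 0.1 -0.4 -1.4] open 0.0559 grip 24.8
```

Request:
apply_moves(delta_pos=[[0, 0, 0], [0, 0, 0], [0, 0, 0], [0, 0, 0], [0, 0, 0], [0, 0, 0]], dr=[[-0.5, 0.866, 0], [-0.5, 0.866, 0], [-0.5, 0.866, 0], [-0.5, 0.866, 0], [-0.5, 0.866, 0], [-0.5, 0.866, 0]], jaw=[0.4, 0.4, 0.4, 0.4, 0.4, 0.4])

```text
time: 4.37
tool_pos: [0.418, 0.2403, 0.2516]
tool_rot: [-3.129, -0.503, -2.645]
contact_force: [-1.1, -0.8, -2.1]
opening: 0.0557
grip_force: 24.8
```

```bash
python3 st.py; python3 - <<'E'
import json,numpy as np
from scipy.optimize import least_squares
D=[json.loads(l) for l in open("log.jsonl")]
q=np.array([d[0] for d in D]);p=np.array([d[1] for d in D])
r=np.hypot(p[:,0],p[:,1]);z=p[:,2]
def f(x):
    a1,d1,l2,l3,l4,off=x; A=q[:,1];B=A+q[:,2];C=B+q[:,4]
    return np.r_[a1+l2*np.sin(A)+l3*np.sin(B)+off*np.cos(B)+l4*np.sin(C)-r,d1+l2*np.cos(A)+l3*np.cos(B)-off*np.sin(B)+l4*np.cos(C)-z, .02*(x-[0,.3,.4,.4,.25,0])]
s=least_squares(f,[0,.3,.4,.4,.25,0]);print(s.x.round(3),s.cost,np.abs(s.fun[:2*len(q)]).max())
E
```

```text
t 4.37 p [0.418  0.2403 0.2516] y-ang 118.8 z [-0.418 -0.24  -0.876] y [-0.481  0.876 -0.011] q [ 0.4   0.56  1.21 -0.06  1.87 -1.67] F [-1.1 -0.8 -2.1] open 0.0557 grip 24.8
[0.005 0.227 0.501 0.381 0.32  0.044] 4.720418398426307e-06 0.0004125666131238881
```

Request:
apply_moves(delta_pos=[[0, 0, -0.05], [0, 0, -0.1], [0, 0, -0.15], [0, 0, -0.2], [0, 0, -0.25], [0, 0, -0.25], [0, 0, -0.25]], dr=[[-0.48, 0.877, 0], [-0.48, 0.877, 0], [-0.48, 0.877, 0], [-0.48, 0.877, 0], [-0.48, 0.877, 0], [-0.48, 0.877, 0], [-0.48, 0.877, 0]], jaw=[0.4, 0.4, 0.4, 0.4, 0.4, 0.4, 0.4])

```text
time: 4.95
tool_pos: [0.4172, 0.2398, 0.1555]
tool_rot: [-3.127, -0.997, -2.646]
contact_force: [0.5, -0.5, 0.0]
opening: 0.0557
grip_force: 24.8
```

Request:
apply_moves(delta_pos=[[0, 0, -0.04], [0, 0, -0.08], [0, 0, -0.12], [0, 0, -0.14], [0, 0, -0.16], [0, 0, -0.16], [0, 0, -0.16]], dr=[[-0.25, 0.45, 0], [-0.25, 0.45, 0], [-0.25, 0.45, 0], [-0.25, 0.45, 0], [-0.25, 0.45, 0], [-0.25, 0.45, 0], [-0.25, 0.45, 0]], jaw=[0.4, 0.4, 0.4, 0.4, 0.4, 0.4, 0.4])

```text
time: 5.53
tool_pos: [0.4181, 0.2403, 0.0937]
tool_rot: [-3.119, -1.251, -2.652]
contact_force: [0.1, -0.7, -0.5]
opening: 0.0559
grip_force: 24.8
```

```bash
python3 st.py; python3 -c "
from h import *
im=snap('side','s2')[130:330,130:450]; cv2.imwrite('pics/v5.png',cv2.resize(im,(800,500))[:,:,::-1])"
```

```text
t 5.53 p [0.4181 0.2403 0.0937] y-ang 119.3 z [-0.827 -0.466 -0.315] y [-0.489  0.872 -0.007] q [ 0.42  1.18  0.88 -0.12  2.32 -1.67] F [ 0.1 -0.7 -0.5] open 0.0559 grip 24.8
```

View pics/v5.png

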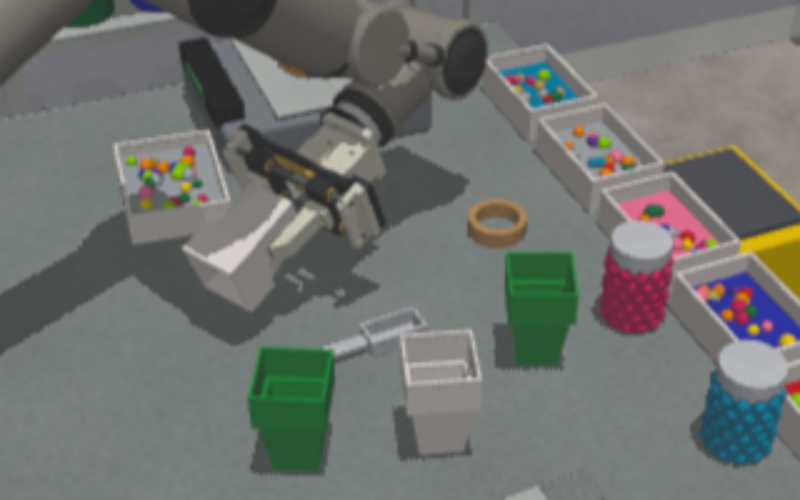

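The tub is tilted about 72° with its mouth toward the robot, clear of everything. I'll lower it to contact.

Request:
apply_moves(delta_pos=[[0, 0, -0.03], [0, 0, -0.06], [0, 0, -0.08], [0, 0, -0.09], [0, 0, -0.1], [0, 0, -0.1]], dr=[[0, 0, 0], [0, 0, 0], [0, 0, 0], [0, 0, 0], [0, 0, 0], [0, 0, 0]], jaw=[0.4, 0.4, 0.4, 0.4, 0.4, 0.4])

```text
time: 6.08
tool_pos: [0.417, 0.2398, 0.05]
tool_rot: [-3.122, -1.259, -2.65]
contact_force: [-0.6, -0.7, -0.5]
opening: 0.0559
grip_force: 24.8
```

Request:
apply_moves(delta_pos=[[0, 0, -0.004], [0, 0, -0.008], [0, 0, -0.012], [0, 0, -0.012]], dr=[[0, 0, 0], [0, 0, 0], [0, 0, 0], [0, 0, 0]], jaw=[0.4, 0.4, 0.4, 0.4])

```text
time: 6.42
tool_pos: [0.418, 0.2404, 0.0486]
tool_rot: [-3.12, -1.257, -2.652]
contact_force: [7.1, 4.1, 10.7]
opening: 0.0558
grip_force: 25.4
```

Request:
apply_moves(delta_pos=[[0, 0, 0], [0, 0, 0], [0, 0, 0], [0, 0, 0], [0, 0, 0], [0, 0, 0], [0, 0, 0], [0, 0, 0]], dr=[[0, 0, 0], [0, 0, 0], [0, 0, 0], [0, 0, 0], [0, 0, 0], [0, 0, 0], [0, 0, 0], [0, 0, 0]], jaw=[1, 1, 1, 1, 1, 1, 1, 1])

```text
time: 7.08
tool_pos: [0.4172, 0.24, 0.0458]
tool_rot: [-3.121, -1.257, -2.65]
contact_force: [-0.1, -0.4, -0.0]
opening: 0.0913
grip_force: 0.0
```

Request:
apply_moves(delta_pos=[[0.06, 0.034, 0.023], [0.12, 0.07, 0.046], [0.18, 0.1, 0.07], [0.24, 0.135, 0.1], [0.24, 0.135, 0.18], [0.24, 0.135, 0.26], [0.24, 0.135, 0.34], [0.24, 0.135, 0.4]], dr=[[0, 0, 0], [0, 0, 0], [0, 0, 0], [0, 0, 0], [0, 0, 0], [0, 0, 0], [0, 0, 0], [0, 0, 0]], jaw=[1, 1, 1, 1, 1, 1, 1, 1])

```text
time: 7.75
tool_pos: [0.4783, 0.2718, 0.1866]
tool_rot: [-3.12, -1.235, -2.649]
contact_force: [0.1, -1.1, 0.1]
opening: 0.0919
grip_force: 0.0
```

Request:
apply_moves(delta_pos=[[0, 0, 0], [0, 0, 0.05], [0, 0, 0.1], [0, 0, 0.1], [0, 0, 0.1]], dr=[[0.49, -0.87, 0], [0.49, -0.87, 0], [0.49, -0.87, 0], [0.49, -0.87, 0], [0.49, -0.87, 0]], jaw=[1, 1, 1, 1, 1])

```text
time: 8.17
tool_pos: [0.4783, 0.272, 0.2309]
tool_rot: [-3.132, -0.722, -2.638]
contact_force: [-0.6, -0.1, 0.9]
opening: 0.0918
grip_force: 0.0
```

```bash
python3 st.py; python3 -c "
from h import *
im=snap('side','s3')[160:290,160:290]; im2=snap('top','t3')[220:350,180:310]
c=np.hstack([cv2.resize(im,(400,400),interpolation=2),cv2.resize(im2,(400,400),interpolation=2)])
for k in range(0,130,10):
  x=int(k*400/130)
  cv2.putText(c,str(160+k),(x,8),0,.3,(255,0,0));cv2.putText(c,str(180+k),(400+x,8),0,.3,(255,0,0))
  cv2.putText(c,str(160+k),(0,x),0,.3,(0,0,255));cv2.putText(c,str(220+k),(400,x),0,.3,(0,0,255))
cv2.imwrite('pics/v6.png',c[:,:,::-1])"
```

```text
t 8.17 p [0.4783 0.272  0.2309] y-ang 119.2 z [-0.574 -0.327 -0.751] y [-0.488  0.873 -0.007] q [ 0.42  0.86  0.81 -0.08  2.19 -1.68] F [-0.6 -0.1  0.9] open 0.0918 grip 0.0
```

View pics/v6.png

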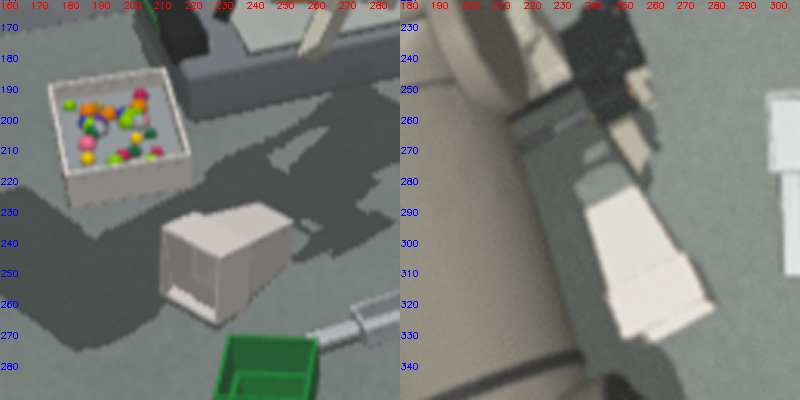

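The tub lies on its side, mouth toward the robot, clear of everything. Now I measure its collar from both views.

```bash
python3 - <<'E'
from h import *
a=np.radians(119.2-90); ax=np.array([-np.cos(a)*np.cos(.183),-np.sin(a)*np.cos(.183),np.sin(.183)]); y=np.array([-np.sin(a),np.cos(a),0]); n=np.cross(ax,y); n*=np.sign(n[2])
c=np.array([.404,.2335,.038])
for nm,dz in(("rim",20),("shoulder",-20)):
    for sx in(1,-1):
        for sn in (1,-1):
            p=c+ax*dz/1e3+y*sx*.035+n*sn*.035; print(nm,sx,sn,proj("top",p).round(1),proj("side",p).round(1))
for n_,f,(u0,u1,v0,v1) in(("top","t3",(236,290,275,345)),("side","s3",(205,262,222,270))):
    im=cv2.imread(f"pics/{f}.png")[v0:v1,u0:u1]; hsv=cv2.cvtColor(im,cv2.COLOR_BGR2HSV); 
    m=((im[:,:,2].astype(int)-im[:,:,0]>2)&(im[:,:,2]>95)).astype(np.uint8)
    cs=cv2.findContours(m,cv2.RETR_EXTERNAL,cv2.CHAIN_APPROX_NONE)[0]; k=max(cs,key=cv2.contourArea)
    print(n_,cv2.contourArea(k),(cv2.approxPolyDP(cv2.convexHull(k),1.5,True)[:,0]+[u0,v0]).tolist())
E
```

```text
rim 1 1 [250.3 327.9] [213.  231.8]
rim 1 -1 [256.9 330.3] [212.4 253.6]
rim -1 1 [276.6 314. ] [231.8 242.1]
rim -1 -1 [281.6 317.2] [230.8 264.1]
shoulder 1 1 [243.4 313. ] [223.6 226.9]
shoulder 1 -1 [250.4 316.2] [222.8 248.3]
shoulder -1 1 [269.4 299.2] [242.3 236.8]
shoulder -1 -1 [274.9 303.3] [241.  258.5]
top 1347.5 [[257, 279], [277, 306], [283, 319], [261, 332], [253, 331], [250, 328], [245, 316], [239, 287]]
side 1196.5 [[255, 232], [254, 244], [234, 263], [227, 264], [212, 255], [212, 233], [223, 228], [245, 226]]
```

Request:
apply_moves(delta_pos=[[-0.05, -0.03, 0], [-0.1, -0.06, 0], [-0.15, -0.08, 0], [-0.18, -0.095, 0], [-0.18, -0.095, -0.05], [-0.18, -0.095, -0.1]], dr=[[0.44, -0.786, 0], [0.44, -0.786, 0], [0.44, -0.786, 0], [0.44, -0.786, 0], [0.44, -0.786, 0], [0.44, -0.786, 0]], jaw=[1, 1, 1, 1, 1, 1])

```text
time: 8.77
tool_pos: [0.4057, 0.2334, 0.1846]
tool_rot: [-3.136, -0.289, -2.636]
contact_force: [0.4, -0.3, -0.7]
opening: 0.0916
grip_force: 0.0
```

Request:
apply_moves(delta_pos=[[0, 0, 0], [0, 0, 0], [0, 0, 0], [0, 0, 0], [0, 0, -0.05], [0, 0, -0.1]], dr=[[0.44, -0.786, 0], [0.44, -0.786, 0], [0.44, -0.786, 0], [0.44, -0.786, 0], [0.44, -0.786, 0], [0.44, -0.786, 0]], jaw=[1, 1, 1, 1, 1, 1])

```text
time: 9.27
tool_pos: [0.406, 0.2336, 0.143]
tool_rot: [-3.138, 0.159, -2.636]
contact_force: [0.6, -0.8, -0.2]
opening: 0.0919
grip_force: 0.0
```

```bash
python3 st.py
```

```text
t 9.27 p [0.406  0.2336 0.143 ] y-ang 119.0 z [ 0.14   0.074 -0.987] y [-0.484  0.875 -0.003] q [ 0.34  0.25  1.93  0.03  0.8  -1.75] F [ 0.6 -0.8 -0.2] open 0.0919 grip 0.0
```

Request:
apply_moves(delta_pos=[[0, 0, -0.06], [0, 0, -0.12], [0, 0, -0.18], [0, 0, -0.23], [0, 0, -0.27], [0, 0, -0.29], [0, 0, -0.295], [0, 0, -0.295]], dr=[[0, 0, 0], [0, 0, 0], [0, 0, 0], [0, 0, 0], [0, 0, 0], [0, 0, 0], [0, 0, 0], [0, 0, 0]], jaw=[1, 1, 1, 1, 1, 1, 1, 1])

```text
time: 9.93
tool_pos: [0.406, 0.2337, 0.0253]
tool_rot: [-3.139, 0.159, -2.636]
contact_force: [0.2, -1.2, 0.3]
opening: 0.0917
grip_force: 0.0
```

Request:
apply_moves(delta_pos=[[0, 0, 0], [0, 0, 0], [0, 0, 0], [0, 0, 0], [0, 0, 0], [0, 0, 0]], dr=[[0, 0, 0], [0, 0, 0], [0, 0, 0], [0, 0, 0], [0, 0, 0], [0, 0, 0]], jaw=[0.6, 0.6, 0.6, 0.6, 0.6, 0.6], force=20)

```text
time: 10.43
tool_pos: [0.4069, 0.234, 0.0276]
tool_rot: [-3.138, 0.165, -2.636]
contact_force: [-0.9, -0.7, 4.2]
opening: 0.0696
grip_force: 20.0
```

```bash
python3 st.py
```

```text
t 10.43 p [0.4069 0.234  0.0276] y-ang 118.9 z [ 0.146  0.076 -0.986] y [-0.484  0.875 -0.004] q [ 0.34  0.46  2.05  0.05  0.46 -1.78] F [-0.9 -0.7  4.2] open 0.0696 grip 20.0
```

Request:
apply_moves(delta_pos=[[0, 0, 0.06], [0, 0, 0.14], [0, 0, 0.22], [0, 0, 0.3], [0, 0, 0.38], [0, 0, 0.42], [0, 0, 0.42]], dr=[[0, 0, 0], [0, 0, 0], [0, 0, 0], [-0.448, 0.81, 0], [-0.448, 0.81, 0], [-0.448, 0.81, 0], [-0.448, 0.81, 0]], jaw=[0.6, 0.6, 0.6, 0.6, 0.6, 0.6, 0.6])

```text
time: 11.02
tool_pos: [0.4075, 0.2343, 0.2001]
tool_rot: [-3.137, -0.232, -2.636]
contact_force: [1.5, 0.4, -0.7]
opening: 0.0701
grip_force: 20.0
```

Request:
apply_moves(delta_pos=[[0, 0, 0], [0, 0, 0], [0, 0, 0], [0, 0, 0], [0, 0, 0], [0, 0, 0]], dr=[[-0.448, 0.81, 0], [-0.448, 0.81, 0], [-0.448, 0.81, 0], [-0.448, 0.81, 0], [-0.448, 0.81, 0], [-0.448, 0.81, 0]], jaw=[0.6, 0.6, 0.6, 0.6, 0.6, 0.6])

```text
time: 11.52
tool_pos: [0.4065, 0.234, 0.1933]
tool_rot: [-3.14, -0.699, -2.635]
contact_force: [-0.0, -0.2, -0.9]
opening: 0.0698
grip_force: 20.0
```

Request:
apply_moves(delta_pos=[[0, 0, 0], [0, 0, 0], [0, 0, 0], [0, 0, 0], [0, 0, 0], [0, 0, 0]], dr=[[-0.448, 0.81, 0], [-0.448, 0.81, 0], [-0.448, 0.81, 0], [-0.448, 0.81, 0], [-0.448, 0.81, 0], [-0.448, 0.81, 0]], jaw=[0.6, 0.6, 0.6, 0.6, 0.6, 0.6])

```text
time: 12.02
tool_pos: [0.4063, 0.2338, 0.1945]
tool_rot: [-3.141, -1.158, -2.633]
contact_force: [0.4, 0.9, -0.7]
opening: 0.0699
grip_force: 20.0
```

```bash
python3 st.py; python3 -c "
from h import *
im=snap('side','s4')[130:290,130:330]; cv2.imwrite('pics/v7.png',cv2.resize(im,(750,600),interpolation=2)[:,:,::-1])"
```

```text
t 12.02 p [0.4063 0.2338 0.1945] y-ang 119.1 z [-0.8   -0.446 -0.401] y [-0.487  0.873 -0.   ] q [ 0.42  0.98  0.97 -0.12  2.35 -1.69] F [ 0.4  0.9 -0.7] open 0.0699 grip 20.0
```

View pics/v7.png

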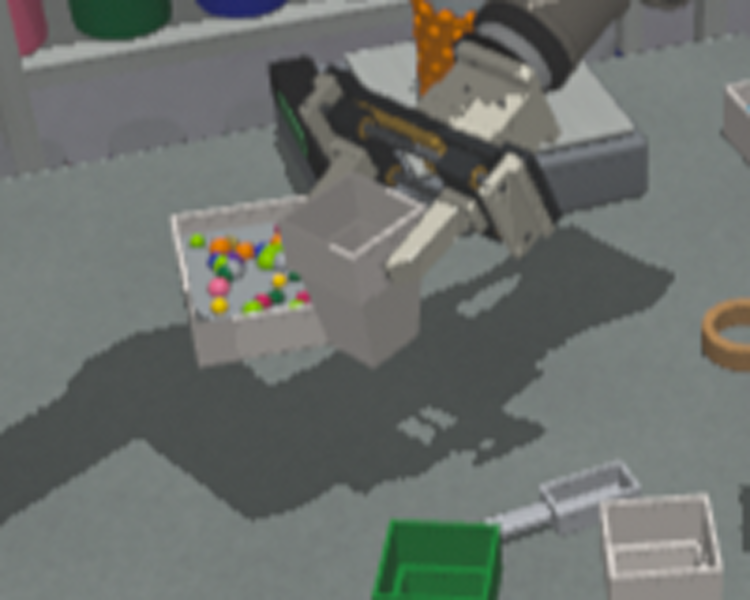

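The tub is held nearly upright with about 4° left to turn. I'll correct that and lower it to the counter.

Request:
apply_moves(delta_pos=[[0, 0, 0], [0, 0, -0.08], [0, 0, -0.14], [0, 0, -0.19], [0, 0, -0.23], [0, 0, -0.25], [0, 0, -0.25]], dr=[[-0.063, 0.114, 0], [-0.063, 0.114, 0], [-0.063, 0.114, 0], [-0.063, 0.114, 0], [-0.063, 0.114, 0], [-0.063, 0.114, 0], [-0.063, 0.114, 0]], jaw=[0.6, 0.6, 0.6, 0.6, 0.6, 0.6, 0.6])

```text
time: 12.65
tool_pos: [0.4063, 0.2338, 0.0949]
tool_rot: [3.142, -1.225, -2.633]
contact_force: [-0.4, -0.6, -1.3]
opening: 0.0699
grip_force: 20.0
```

Request:
apply_moves(delta_pos=[[0, 0, -0.008], [0, 0, -0.016], [0, 0, -0.016], [0, 0, -0.016]], dr=[[0, 0, 0], [0, 0, 0], [0, 0, 0], [0, 0, 0]], jaw=[0.6, 0.6, 0.6, 0.6])

```text
time: 12.98
tool_pos: [0.4067, 0.234, 0.0891]
tool_rot: [-3.141, -1.225, -2.634]
contact_force: [0.3, 0.4, -0.9]
opening: 0.07
grip_force: 20.0
```

```bash
python3 st.py; python3 -c "
from h import *
im=snap('side','s5')[150:290,150:290]; cv2.imwrite('pics/v8.png',cv2.resize(im,(560,560),interpolation=2)[:,:,::-1])"
```

```text
t 12.98 p [0.4067 0.234  0.0891] y-ang 119.1 z [-0.822 -0.458 -0.339] y [-0.487  0.874 -0.   ] q [ 0.42  1.15  0.96 -0.11  2.26 -1.67] F [ 0.3  0.4 -0.9] open 0.07 grip 20.0
```

View pics/v8.png

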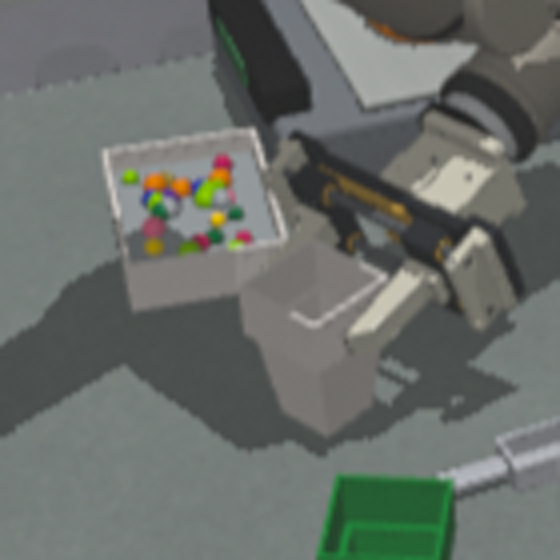

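The tub is upright just above the counter. I'll go down to contact.

Request:
apply_moves(delta_pos=[[0, 0, -0.006], [0, 0, -0.012], [0, 0, -0.018], [0, 0, -0.018]], dr=[[0, 0, 0], [0, 0, 0], [0, 0, 0], [0, 0, 0]], jaw=[0.6, 0.6, 0.6, 0.6])

```text
time: 13.37
tool_pos: [0.4063, 0.2338, 0.0808]
tool_rot: [3.141, -1.227, -2.633]
contact_force: [-1.2, -0.1, -0.4]
opening: 0.0696
grip_force: 20.0
```

Request:
apply_moves(delta_pos=[[0, 0, -0.005], [0, 0, -0.01], [0, 0, -0.01], [0, 0, -0.01]], dr=[[0, 0, 0], [0, 0, 0], [0, 0, 0], [0, 0, 0]], jaw=[0.6, 0.6, 0.6, 0.6])

```text
time: 13.7
tool_pos: [0.4063, 0.234, 0.0801]
tool_rot: [-3.14, -1.229, -2.635]
contact_force: [-0.6, 0.5, 11.3]
opening: 0.0698
grip_force: 20.0
```

Request:
apply_moves(delta_pos=[[0, 0, 0], [0, 0, 0], [0, 0, 0], [0, 0, 0], [0, 0, 0], [0, 0, 0]], dr=[[0, 0, 0], [0, 0, 0], [0, 0, 0], [0, 0, 0], [0, 0, 0], [0, 0, 0]], jaw=[1, 1, 1, 1, 1, 1])

```text
time: 14.2
tool_pos: [0.4064, 0.2338, 0.0772]
tool_rot: [-3.142, -1.226, -2.633]
contact_force: [0.2, -0.7, -0.2]
opening: 0.0917
grip_force: 0.0
```

Request:
apply_moves(delta_pos=[[0.04, 0.023, 0.017], [0.1, 0.056, 0.04], [0.16, 0.09, 0.066], [0.22, 0.12, 0.12], [0.22, 0.12, 0.2], [0.22, 0.12, 0.28], [0.22, 0.12, 0.36], [0.22, 0.12, 0.36]], dr=[[0, 0, 0], [0, 0, 0], [0, 0, 0], [0, 0, 0], [0, 0, 0], [0, 0, 0], [0, 0, 0], [0, 0, 0]], jaw=[1, 1, 1, 1, 1, 1, 1, 1])

```text
time: 14.87
tool_pos: [0.4752, 0.2696, 0.2166]
tool_rot: [-3.137, -1.202, -2.636]
contact_force: [0.2, 0.2, 1.2]
opening: 0.0918
grip_force: 0.0
```

Request:
apply_moves(delta_pos=[[0, 0, 0], [0, 0, 0], [0, 0, 0], [0, 0, 0], [0, 0, 0], [0, 0, 0]], dr=[[0.4, -0.717, 0], [0.4, -0.717, 0], [0.4, -0.717, 0], [0.4, -0.717, 0], [0.4, -0.717, 0], [0.4, -0.717, 0]], jaw=[1, 1, 1, 1, 1, 1])

```text
time: 15.37
tool_pos: [0.4746, 0.2693, 0.2124]
tool_rot: [-3.14, -0.801, -2.633]
contact_force: [-0.2, 0.8, 0.1]
opening: 0.0921
grip_force: 0.0
```

Request:
apply_moves(delta_pos=[[0, 0, 0], [0, 0, 0], [0, 0, 0], [0, 0, 0], [0, 0, 0], [0, 0, 0]], dr=[[0.4, -0.717, 0], [0.4, -0.717, 0], [0.4, -0.717, 0], [0.4, -0.717, 0], [0.4, -0.717, 0], [0.4, -0.717, 0]], jaw=[1, 1, 1, 1, 1, 1])

```text
time: 15.87
tool_pos: [0.4746, 0.2693, 0.2109]
tool_rot: [-3.14, -0.394, -2.633]
contact_force: [-0.1, 0.2, -0.0]
opening: 0.0917
grip_force: 0.0
```

Request:
apply_moves(delta_pos=[[0, 0, 0], [0, 0, 0], [0, 0, 0], [0, 0, 0], [0, 0, 0], [0, 0, 0]], dr=[[0.4, -0.717, 0], [0.4, -0.717, 0], [0.4, -0.717, 0], [0.4, -0.717, 0], [0.4, -0.717, 0], [0.4, -0.717, 0]], jaw=[1, 1, 1, 1, 1, 1])

```text
time: 16.37
tool_pos: [0.4751, 0.2694, 0.2107]
tool_rot: [-3.14, 0.016, -2.633]
contact_force: [0.9, -0.4, -0.5]
opening: 0.092
grip_force: 0.0
```

```bash
python3 st.py; python3 -c "
from h import *
im=snap('side','s6')[160:290,160:290]; im2=snap('top','t6')[220:350,200:330]
c=np.hstack([cv2.resize(im,(400,400),interpolation=2),cv2.resize(im2,(400,400),interpolation=2)])
for k in range(0,130,10):
  x=int(k*400/130)
  cv2.putText(c,str(160+k),(x,8),0,.3,(255,0,0));cv2.putText(c,str(200+k),(400+x,8),0,.3,(255,0,0))
  cv2.putText(c,str(160+k),(0,x),0,.3,(0,0,255));cv2.putText(c,str(220+k),(400,x),0,.3,(0,0,255))
cv2.imwrite('pics/v9.png',c[:,:,::-1])"
```

```text
t 16.37 p [0.4751 0.2694 0.2107] y-ang 119.1 z [ 0.015  0.007 -1.   ] y [-0.487  0.873 -0.001] q [ 0.37  0.38  1.51  0.    1.23 -1.7 ] F [ 0.9 -0.4 -0.5] open 0.092 grip 0.0
```

View pics/v9.png

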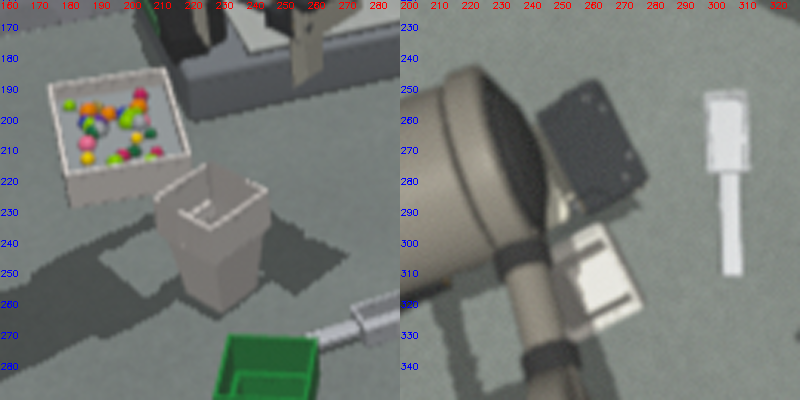

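It stands upright at side (228,223), with rim corners visible. Next is the rim centre.

```bash
python3 - <<'E'
from h import *
Q=np.array([plane("side",u-.35,v-.35,.11)[:2] for u,v in[(209.7,223.7),(227,213.3),(247.1,221.1),(228.25,234.75)]])
e=np.roll(Q,-1,0)-Q;print(Q.round(4).tolist(),Q.mean(0).round(4),np.linalg.norm(e,axis=1).round(4),np.degrees(np.arctan2(e[:,1],e[:,0])).round(1))
for u,v in[(279,319),(265,293)]:print(plane("top",u-.35,v-.35,.11).round(4))
E
```

```text
[[0.3683, 0.2533], [0.4233, 0.2804], [0.4626, 0.2264], [0.4001, 0.1898]] [0.4136 0.2374] [0.0613 0.0668 0.0725 0.071 ] [  26.3  -54.  -149.6  116.6]
[0.4007 0.1879 0.11  ]
[0.4594 0.2225 0.11  ]
```

Request:
apply_moves(delta_pos=[[-0.08, -0.04, 0], [-0.154, -0.082, 0], [-0.154, -0.082, 0], [-0.154, -0.082, -0.08], [-0.154, -0.082, -0.16], [-0.154, -0.082, -0.24], [-0.154, -0.082, -0.3], [-0.154, -0.082, -0.335]], dr=[[-0.015, 0.028, 0], [-0.015, 0.028, 0], [-0.015, 0.028, 0], [-0.015, 0.028, 0], [-0.015, 0.028, 0], [-0.015, 0.028, 0], [-0.015, 0.028, 0], [-0.015, 0.028, 0]], jaw=[1, 1, 1, 1, 1, 1, 1, 1])

```text
time: 17.13
tool_pos: [0.4126, 0.2364, 0.0742]
tool_rot: [-3.141, -0.001, -2.633]
contact_force: [0.3, 0.2, 0.1]
opening: 0.0916
grip_force: 0.0
```

Request:
apply_moves(delta_pos=[[0, 0, 0], [0, 0, 0], [0, 0, 0], [0, 0, 0], [0, 0, 0], [0, 0, 0], [0, 0, 0]], dr=[[0, 0, 0], [0, 0, 0], [0, 0, 0], [0, 0, 0], [0, 0, 0], [0, 0, 0], [0, 0, 0]], jaw=[1, 0.6, 0.6, 0.6, 0.6, 0.6, 0.6])

```text
time: 17.72
tool_pos: [0.414, 0.237, 0.0786]
tool_rot: [-3.14, 0.007, -2.633]
contact_force: [-0.6, 0.7, 4.8]
opening: 0.0702
grip_force: 20.0
```

```bash
python3 st.py
```

```text
t 17.72 p [0.414  0.237  0.0786] y-ang 119.1 z [ 0.007  0.002 -1.   ] y [-0.487  0.873 -0.001] q [ 0.36  0.44  1.85 -0.    0.84 -1.72] F [-0.6  0.7  4.8] open 0.0702 grip 20.0
```

Request:
apply_moves(delta_pos=[[0, 0, 0.06], [0, 0, 0.14], [0, 0, 0.24], [0, 0, 0.34], [0, 0, 0.42], [0.05, -0.05, 0.46], [0.1, -0.12, 0.46], [0.14, -0.2, 0.46]], dr=[[0, 0, 0], [0, 0, 0], [0, 0, 0], [0, 0, -1], [0, 0, -1], [0, 0, -1], [0, 0, -1], [0, 0, -1]], jaw=[0.6, 0.6, 0.6, 0.6, 0.6, 0.6, 0.6, 0.6])

```text
time: 18.38
tool_pos: [0.4704, 0.1566, 0.2633]
tool_rot: [-3.141, 0.008, -3.137]
contact_force: [1.3, -0.2, -2.1]
opening: 0.0699
grip_force: 19.9
```

Request:
apply_moves(delta_pos=[[0.03, -0.08, 0], [0.06, -0.18, 0], [0.09, -0.28, 0], [0.1, -0.38, 0], [0.12, -0.48, 0], [0.14, -0.58, 0], [0.15, -0.66, 0], [0.15, -0.7, 0]], dr=[[0, 0, -0.045], [0, 0, -0.045], [0, 0, -0.045], [0, 0, -0.045], [0, 0, -0.045], [0, 0, -0.045], [0, 0, -0.045], [0, 0, -0.045]], jaw=[0.6, 0.6, 0.6, 0.6, 0.6, 0.6, 0.6, 0.6])

```text
time: 19.05
tool_pos: [0.5293, -0.1274, 0.2613]
tool_rot: [-3.139, 0.004, 3.125]
contact_force: [-0.2, 1.1, -0.9]
opening: 0.0703
grip_force: 19.9
```

```bash
python3 st.py
```

```text
t 19.05 p [ 0.5293 -0.1274  0.2613] y-ang 89.0 z [ 0.004 -0.002 -1.   ] y [ 0.017  1.    -0.002] q [-0.38  0.35  1.41 -0.    1.37 -1.93] F [-0.2  1.1 -0.9] open 0.0703 grip 19.9
```

Request:
apply_moves(delta_pos=[[0.002, -0.1, 0], [0.002, -0.2, 0], [0.002, -0.3, 0], [0.002, -0.4, 0], [0.002, -0.466, 0], [0.002, -0.466, 0], [0.002, -0.466, 0]], dr=[[0, 0, 0], [0, 0, 0], [0, 0, 0], [0, 0, 0], [0, 0, 0], [0, 0, 0], [0, 0, 0]], jaw=[0.6, 0.6, 0.6, 0.6, 0.6, 0.6, 0.6])

```text
time: 19.63
tool_pos: [0.5293, -0.3109, 0.2608]
tool_rot: [3.142, 0.003, 3.125]
contact_force: [-1.0, -0.1, -1.3]
opening: 0.0701
grip_force: 19.9
```

```bash
python3 st.py; python3 - <<'E'
from h import *
im=snap('side','s7'); m=((im[:,:,0].astype(int)-im[:,:,2]>2)&(im[:,:,0]>90)).astype(np.uint8)[220:420,320:420]
for v in range(0,200,6):
    x=np.flatnonzero(m[v]); print(v+220,(x.min()+320,x.max()+320,len(x)) if len(x) else "-",end=" ")
for z in(.1827,.2927,.116):
  print("\n",z,[proj("side",[.530+a*h,-.3137+b*h,z]).round(0).tolist() for h in [.022 if z==.1827 else .035] for a,b in((1,1),(1,-1),(-1,-1),(-1,1))])
E
```

```text
t 19.63 p [ 0.5293 -0.3109  0.2608] y-ang 89.1 z [ 0.003  0.    -1.   ] y [0.017 1.    0.   ] q [-0.66  0.49  1.2   0.    1.45 -2.21] F [-1.  -0.1 -1.3] open 0.0701 grip 19.9
220 (np.int64(320), np.int64(419), 53) 226 (np.int64(320), np.int64(419), 64) 232 (np.int64(371), np.int64(419), 46) 238 (np.int64(407), np.int64(419), 13) 244 (np.int64(410), np.int64(418), 6) 250 (np.int64(334), np.int64(413), 17) 256 (np.int64(335), np.int64(419), 42) 262 (np.int64(336), np.int64(419), 65) 268 (np.int64(360), np.int64(418), 58) 274 (np.int64(320), np.int64(416), 46) 280 (np.int64(320), np.int64(407), 46) 286 (np.int64(320), np.int64(407), 41) 292 (np.int64(320), np.int64(388), 27) 298 (np.int64(347), np.int64(373), 21) 304 (np.int64(347), np.int64(367), 21) 310 (np.int64(346), np.int64(368), 23) 316 (np.int64(350), np.int64(419), 43) 322 (np.int64(351), np.int64(410), 60) 328 (np.int64(352), np.int64(394), 43) 334 (np.int64(330), np.int64(390), 45) 340 (np.int64(320), np.int64(419), 58) 346 (np.int64(320), np.int64(419), 61) 352 (np.int64(358), np.int64(419), 46) 358 (np.int64(343), np.int64(419), 61) 364 (np.int64(343), np.int64(419), 62) 370 (np.int64(343), np.int64(415), 57) 376 (np.int64(347), np.int64(390), 44) 382 (np.int64(347), np.int64(389), 43) 388 (np.int64(348), np.int64(383), 36) 394 (np.int64(350), np.int64(380), 31) 400 (np.int64(353), np.int64(377), 25) 406 (np.int64(357), np.int64(362), 6) 412 - 418 - 
 0.1827 [[374.0, 332.0], [385.0, 349.0], [364.0, 356.0], [353.0, 339.0]]

 0.2927 [[382.0, 284.0], [403.0, 311.0], [367.0, 323.0], [348.0, 295.0]]

 0.116 [[373.0, 347.0], [391.0, 374.0], [359.0, 386.0], [342.0, 358.0]]
```

Request:
apply_moves(delta_pos=[[0.001, -0.003, -0.04], [0.001, -0.003, -0.08], [0.001, -0.003, -0.12], [0.001, -0.003, -0.14], [0.001, -0.003, -0.14], [0.001, -0.003, -0.14]], dr=[[0, 0, 0], [0, 0, 0], [0, 0, 0], [0, 0, 0], [0, 0, 0], [0, 0, 0]], jaw=[0.6, 0.6, 0.6, 0.6, 0.6, 0.6])

```text
time: 20.18
tool_pos: [0.5307, -0.31, 0.2061]
tool_rot: [-3.141, 0.005, 3.129]
contact_force: [0.1, 0.1, -0.6]
opening: 0.0699
grip_force: 19.9
```

Request:
apply_moves(delta_pos=[[-0.001, -0.009, 0], [-0.001, -0.009, 0], [-0.001, -0.009, 0], [-0.001, -0.009, -0.01]], dr=[[0, 0, 0], [0, 0, 0], [0, 0, 0], [0, 0, 0]], jaw=[0.6, 0.6, 0.6, 0.6])

```text
time: 20.52
tool_pos: [0.5306, -0.3151, 0.2029]
tool_rot: [-3.139, 0.007, 3.128]
contact_force: [0.1, -0.8, -0.9]
opening: 0.0698
grip_force: 19.9
```

Request:
apply_moves(delta_pos=[[0, 0, -0.02], [0, 0, -0.04], [0, 0, -0.06], [0, 0, -0.08], [0, 0, -0.1], [0, 0, -0.1]], dr=[[0, 0, 0], [0, 0, 0], [0, 0, 0], [0, 0, 0], [0, 0, 0], [0, 0, 0]], jaw=[0.6, 0.6, 0.6, 0.6, 0.6, 0.6])

```text
time: 21.02
tool_pos: [0.5292, -0.3139, 0.1591]
tool_rot: [3.14, 0.002, 3.128]
contact_force: [-0.8, 0.4, -1.9]
opening: 0.0704
grip_force: 19.9
```

Going in freely. The seat should be near TCP z 0.125.

Request:
apply_moves(delta_pos=[[0, 0, -0.02], [0, 0, -0.04], [0, 0, -0.055], [0, 0, -0.065], [0, 0, -0.07], [0, 0, -0.07]], dr=[[0, 0, 0], [0, 0, 0], [0, 0, 0], [0, 0, 0], [0, 0, 0], [0, 0, 0]], jaw=[0.6, 0.6, 0.6, 0.6, 0.6, 0.6])

```text
time: 21.52
tool_pos: [0.5299, -0.3144, 0.1331]
tool_rot: [-3.141, 0.004, 3.128]
contact_force: [0.6, -0.0, -1.4]
opening: 0.0702
grip_force: 19.9
```

Request:
apply_moves(delta_pos=[[0, 0, -0.005], [0, 0, -0.01], [0, 0, -0.01]], dr=[[0, 0, 0], [0, 0, 0], [0, 0, 0]], jaw=[0.6, 0.6, 0.6])

```text
time: 21.77
tool_pos: [0.53, -0.3145, 0.1295]
tool_rot: [-3.141, 0.005, 3.128]
contact_force: [-0.1, 0.9, -0.9]
opening: 0.0703
grip_force: 19.9
```

Request:
apply_moves(delta_pos=[[0, 0, -0.005], [0, 0, -0.01], [0, 0, -0.015], [0, 0, -0.015], [0, 0, -0.015]], dr=[[0, 0, 0], [0, 0, 0], [0, 0, 0], [0, 0, 0], [0, 0, 0]], jaw=[0.6, 0.6, 0.6, 0.6, 0.6])

```text
time: 22.18
tool_pos: [0.5304, -0.3147, 0.1245]
tool_rot: [-3.14, 0.006, 3.128]
contact_force: [-0.1, 1.0, 4.3]
opening: 0.0701
grip_force: 20.0
```

Request:
apply_moves(delta_pos=[[0, 0, 0], [0, 0, 0], [0, 0, 0], [0, 0, 0], [0, 0, 0], [0, 0, 0.06], [0, 0, 0.14], [0, 0, 0.22]], dr=[[0, 0, 0], [0, 0, 0], [0, 0, 0], [0, 0, 0], [0, 0, 0], [0, 0, 0], [0, 0, 0], [0, 0, 0]], jaw=[1, 1, 1, 1, 1, 1, 1, 1])

```text
time: 22.85
tool_pos: [0.5295, -0.3142, 0.2117]
tool_rot: [3.141, 0.003, 3.128]
contact_force: [0.2, -1.0, 0.0]
opening: 0.092
grip_force: 0.0
```

Request:
apply_moves(delta_pos=[[0, 0.05, 0.02], [0, 0.15, 0.02], [0, 0.25, 0.02], [0, 0.35, 0.02], [-0.008, 0.45, 0.02], [-0.008, 0.55, 0.02], [-0.008, 0.65, 0.02], [-0.008, 0.73, 0.02]], dr=[[0, 0, 0], [0, 0, -0.555], [0, 0, -0.555], [0, 0, -0.555], [0, 0, -0.555], [0, 0, -0.555], [0, 0, -0.555], [0, 0, -0.555]], jaw=[1, 1, 1, 1, 1, 1, 1, 1])

```text
time: 23.52
tool_pos: [0.5263, -0.0199, 0.2198]
tool_rot: [-3.141, 0.005, 2.851]
contact_force: [-0.2, -0.2, -0.0]
opening: 0.0922
grip_force: 0.0
```

Request:
apply_moves(delta_pos=[[0, 0, 0], [0, 0, 0], [0, 0, 0]], dr=[[0, 0, 0], [0, 0, 0], [0, 0, 0]], jaw=[1, 1, 1])

```text
time: 23.77
tool_pos: [0.527, -0.023, 0.2197]
tool_rot: [-3.14, 0.005, 2.851]
contact_force: [0.4, -0.4, -0.9]
opening: 0.0919
grip_force: 0.0
```

```bash
python3 st.py
```

```text
t 23.77 p [ 0.527  -0.023   0.2197] y-ang 73.3 z [ 0.004 -0.003 -1.   ] y [ 0.287  0.958 -0.002] q [-0.19  0.35  1.53 -0.    1.25 -1.47] F [ 0.4 -0.4 -0.9] open 0.0919 grip 0.0
```

Request:
apply_moves(delta_pos=[[0, 0.007, -0.06], [0, 0.007, -0.12], [0, 0.007, -0.18], [0, 0.007, -0.24], [0, 0.007, -0.3], [0, 0.007, -0.34], [0, 0.007, -0.355], [0, 0.007, -0.355]], dr=[[0, 0, 0], [0, 0, 0], [0, 0, 0], [0, 0, 0], [0, 0, 0], [0, 0, 0], [0, 0, 0], [0, 0, 0]], jaw=[1, 1, 1, 1, 1, 1, 1, 1])

```text
time: 24.43
tool_pos: [0.5261, -0.0211, 0.0762]
tool_rot: [-3.14, 0.002, 2.848]
contact_force: [0.1, 0.2, 0.1]
opening: 0.0917
grip_force: 0.0
```

Request:
apply_moves(delta_pos=[[0, 0, 0], [0, 0, 0], [0, 0, 0], [0, 0, 0], [0, 0, 0], [0, 0, 0], [0, 0, 0]], dr=[[0, 0, 0], [0, 0, 0], [0, 0, 0], [0, 0, 0], [0, 0, 0], [0, 0, 0], [0, 0, 0]], jaw=[0.6, 0.6, 0.6, 0.6, 0.6, 0.6, 0.6])

```text
time: 25.02
tool_pos: [0.5276, -0.0199, 0.0787]
tool_rot: [-3.141, 0.007, 2.851]
contact_force: [0.2, -0.1, 6.6]
opening: 0.0705
grip_force: 19.9
```

Request:
apply_moves(delta_pos=[[0, 0, 0.06], [0, 0, 0.14], [0, 0, 0.24], [0, 0, 0.34], [0, 0, 0.44], [0, 0, 0.52], [0, 0, 0.56], [0, 0, 0.56]], dr=[[0, 0, 0], [0, 0, 0], [0, 0, 0], [0, 0, 0.555], [0, 0, 0.555], [0, 0, 0.555], [0, 0, 0.555], [0, 0, 0.555]], jaw=[0.6, 0.6, 0.6, 0.6, 0.6, 0.6, 0.6, 0.6])

```text
time: 25.68
tool_pos: [0.5282, -0.0199, 0.3059]
tool_rot: [-3.139, 0.012, 3.128]
contact_force: [-0.3, -1.0, -1.5]
opening: 0.0705
grip_force: 19.9
```

```bash
python3 st.py
```

```text
t 25.68 p [ 0.5282 -0.0199  0.3059] y-ang 89.2 z [ 0.012 -0.003 -1.   ] y [ 0.014  1.    -0.002] q [-0.18  0.29  1.38 -0.    1.46 -1.74] F [-0.3 -1.  -1.5] open 0.0705 grip 19.9
```

Request:
apply_moves(delta_pos=[[0.004, -0.08, 0], [0.004, -0.18, 0], [0.004, -0.28, 0], [0.004, -0.38, 0], [0.004, -0.48, 0], [0.004, -0.58, 0], [0.004, -0.67, 0], [0.004, -0.737, 0]], dr=[[0, 0.024, 0], [0, 0.024, 0], [0, 0.024, 0], [0, 0.024, 0], [0, 0.024, 0], [0, 0.024, 0], [0, 0.024, 0], [0, 0.024, 0]], jaw=[0.6, 0.6, 0.6, 0.6, 0.6, 0.6, 0.6, 0.6])

```text
time: 26.35
tool_pos: [0.5273, -0.3173, 0.299]
tool_rot: [3.141, -0.011, 3.126]
contact_force: [0.4, 0.2, -1.3]
opening: 0.0705
grip_force: 19.9
```

Request:
apply_moves(delta_pos=[[0, 0, 0], [0, 0, 0], [0, 0, -0.04], [0, 0, -0.08], [0, 0, -0.11], [0, 0, -0.14], [0, 0, -0.14], [0, 0, -0.14]], dr=[[0, 0, 0], [0, 0, 0], [0, 0, 0], [0, 0, 0], [0, 0, 0], [0, 0, 0], [0, 0, 0], [0, 0, 0]], jaw=[0.6, 0.6, 0.6, 0.6, 0.6, 0.6, 0.6, 0.6])

```text
time: 27.02
tool_pos: [0.5283, -0.3129, 0.2448]
tool_rot: [3.141, -0.009, 3.129]
contact_force: [0.9, -0.5, 0.2]
opening: 0.0704
grip_force: 19.9
```

```bash
python3 st.py
```

```text
t 27.02 p [ 0.5283 -0.3129  0.2448] y-ang 89.3 z [-0.009  0.001 -1.   ] y [0.012 1.    0.   ] q [-0.66  0.5   1.22 -0.01  1.43 -2.21] F [ 0.9 -0.5  0.2] open 0.0704 grip 19.9
```

Request:
apply_moves(delta_pos=[[0.004, -0.004, 0], [0.004, -0.004, 0], [0.004, -0.004, -0.03], [0.004, -0.004, -0.06], [0.004, -0.004, -0.09], [0.004, -0.004, -0.12], [0.004, -0.004, -0.15], [0.004, -0.004, -0.16]], dr=[[0, -0.018, 0], [0, -0.018, 0], [0, -0.018, 0], [0, -0.018, 0], [0, -0.018, 0], [0, -0.018, 0], [0, -0.018, 0], [0, -0.018, 0]], jaw=[0.6, 0.6, 0.6, 0.6, 0.6, 0.6, 0.6, 0.6])

```text
time: 27.68
tool_pos: [0.5297, -0.3158, 0.1806]
tool_rot: [-3.141, 0.0, 3.128]
contact_force: [0.4, 0.2, -0.4]
opening: 0.0703
grip_force: 19.9
```

Request:
apply_moves(delta_pos=[[0, 0, -0.01], [0, 0, -0.015], [0, 0, -0.02], [0, 0, -0.02]], dr=[[0, 0, 0], [0, 0, 0], [0, 0, 0], [0, 0, 0]], jaw=[0.6, 0.6, 0.6, 0.6])

```text
time: 28.02
tool_pos: [0.5302, -0.3163, 0.174]
tool_rot: [-3.14, 0.002, 3.128]
contact_force: [-0.4, -0.2, -0.6]
opening: 0.0702
grip_force: 19.9
```

Request:
apply_moves(delta_pos=[[0, 0.002, -0.007], [0, 0.002, -0.014], [0, 0.002, -0.02], [0, 0.002, -0.025], [0, 0.002, -0.025]], dr=[[0, 0, 0], [0, 0, 0], [0, 0, 0], [0, 0, 0], [0, 0, 0]], jaw=[0.6, 0.6, 0.6, 0.6, 0.6])

```text
time: 28.43
tool_pos: [0.5305, -0.316, 0.1644]
tool_rot: [-3.139, 0.003, 3.128]
contact_force: [-0.6, -0.2, 4.4]
opening: 0.0699
grip_force: 19.9
```

Seated at the predicted height. I'll release, retreat upward, and take a last look.

Request:
apply_moves(delta_pos=[[0, 0, 0], [0, 0, 0], [0, 0, 0], [0, 0, 0], [0, 0, 0], [0, 0, 0.06], [0, 0, 0.14], [0, 0, 0.22]], dr=[[0, 0, 0], [0, 0, 0], [0, 0, 0], [0, 0, 0], [0, 0, 0], [0, 0, 0], [0, 0, 0], [0, 0, 0]], jaw=[1, 1, 1, 1, 1, 1, 1, 1])

```text
time: 29.1
tool_pos: [0.5296, -0.315, 0.2518]
tool_rot: [3.141, -0.0, 3.128]
contact_force: [1.8, -0.7, 0.5]
opening: 0.0918
grip_force: 0.0
```

Request:
apply_moves(delta_pos=[[0, 0, 0.05], [0, 0.1, 0.05], [0, 0.2, 0.05], [0, 0.3, 0.05], [0, 0.4, 0.05], [0, 0.5, 0.05], [0, 0.5, 0.05], [0, 0.5, 0.05]], dr=[[0, 0, 0], [0, 0, 0], [0, 0, 0], [0, 0, 0], [0, 0, 0], [0, 0, 0], [0, 0, 0], [0, 0, 0]], jaw=[1, 1, 1, 1, 1, 1, 1, 1])

```text
time: 29.77
tool_pos: [0.5301, -0.1135, 0.272]
tool_rot: [-3.14, 0.002, 3.132]
contact_force: [-0.2, -0.1, -0.7]
opening: 0.0918
grip_force: 0.0
```

```bash
python3 st.py; python3 -c "
from h import *
im=snap('side','s8')[280:430,290:440]; im2=snap('top','t8')[200:330,430:560]
c=np.hstack([cv2.resize(im,(400,400),interpolation=2),cv2.resize(im2,(400,400),interpolation=2)])
cv2.imwrite('pics/v10.png',c[:,:,::-1])
for z in (.116,.156,.196): print(z,[((proj('side',[.530+a*.035,-.3145+b*.035,z])-[290,280])*400/150).round(0).tolist() for a,b in((1,1),(1,-1),(-1,-1),(-1,1))])"
```

```text
t 29.77 p [ 0.5301 -0.1135  0.272 ] y-ang 89.4 z [ 0.002 -0.002 -1.   ] y [ 0.01   1.    -0.001] q [-0.35  0.34  1.4  -0.    1.4  -1.91] F [-0.2 -0.1 -0.7] open 0.0918 grip 0.0
0.116 [[222.0, 179.0], [269.0, 250.0], [183.0, 283.0], [139.0, 209.0]]
0.156 [[227.0, 145.0], [276.0, 216.0], [188.0, 249.0], [142.0, 174.0]]
0.196 [[233.0, 108.0], [283.0, 180.0], [193.0, 213.0], [145.0, 138.0]]
```

View pics/v10.png

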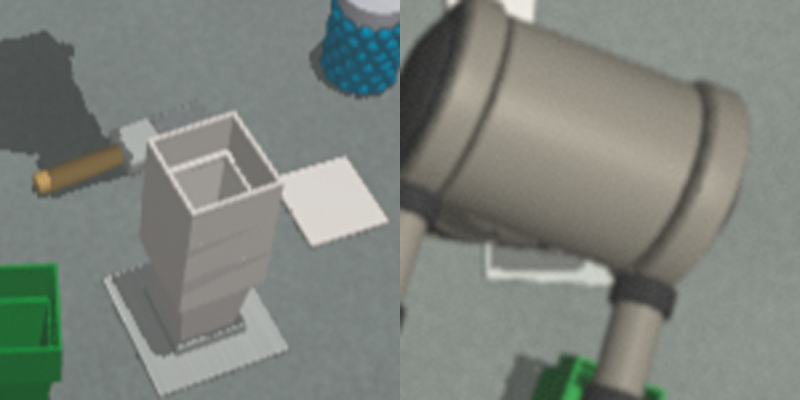

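The side view shows all three tubs nested on the stand. The top rim corners, near (235,112), (282,181), (193,213) and (148,141), match the predicted 0.196 m rim, so I'm handing in.

```bash
python3 -c "
from cell import job
print(job.hand_in())"
```

```text
the job is handed in; nothing more can be done
None
```

I stacked the three white tubs upright on the stand, turning the upside-down one over on its side on the counter first. I handed the job in at about 30 s of the 72 s; the hand-in gave no verdict, but in the last side view the top rim sat within about 2 mm of its fully nested position.

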